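Open the carrot pan: flip its lid leaf back over the hinge

TASK

Open the carrot pan in the topping station for service: with a fingertip, push the front half of its clear lid up by the lime-green lip and over its hinge until it lies fully flat on the rear half. Only push it, never pinch it, and neither slam it nor bear down hard on it. Leave the pans seated, the other lids shut and the tumbler, pusher and jug where they stand.

Things in the scene. Friction and masses are not known exactly. Their poses are not given: they have to be found in the camera images.
- station: stainless topping station with lime-green ends, fixed on the counter: 184 mm deep (x), 364 mm wide (y), top 95 mm high, nothing standing above the lids. Origin: centre of its underside; x points to its rear, away from the robot. Three steel pans hang in it side by side, 112 mm apart, in any order
- carrot_pan: pan of ORANGE CARROT chunks, 176 mm (x) by 108 mm (y) over its rim, 0.55 kg, loose in its opening with 2 mm play. Origin: its centre at the height of the station's top; x to the rear, y along the hinge, z up. Its clear lid, top face 7 mm above this origin, has a rear half fixed to the pan and a front half, the leaf, hinged across the middle
- carrot_leaf (a joint): angle of the carrot pan's leaf: 0 shut and level, 1.57 upright, 3.14 (the stop) turned over and flat on the rear half; starts 0 to 0.15. The hinge is tight: the leaf stays at any angle it is left, takes about 1 N at its edge to move, and must be pushed all the way down
- carrot_tab (a point): middle of the free end of the leaf's lime-green lip (60 mm wide, 22 mm long, 4 mm thick, bent up 30 degrees at the leaf's front edge). 106 mm from the hinge axis along the leaf and, when shut, 9 mm above the axis and 14 mm in front of the station's front wall, free air below. Moves with the leaf; axes: x along the leaf to the hinge, y along the hinge
- carrot_hinge (a point): middle of the carrot lid's hinge axis, on the lid's top face, 102 mm above the counter; x to the rear, y along the axis, z up. The leaf is a rigid clear plate, 50 g, 4 mm thick, 106 mm wide, reaching from 4 to 88 mm from this axis; its top face is level with the axis when shut, its underside 4 mm lower
- lime_pan: the pan of GREEN LIMES, same build, lid shut; leave it as it is. Origin and axes as for the carrot pan
- lime_tab (a point): end of the lip on the lid of the pan of green limes, as for the carrot pan
- berry_pan: the pan of DARK BLUEBERRIES, same build, lid shut; leave it as it is. Origin and axes as for the carrot pan
- berry_tab (a point): end of the lip on the lid of the pan of dark blueberries, as for the carrot pan
- tumbler: clear tumbler, 72 mm across, 120 mm tall, standing beside the station; origin under its centre; bystander
- pusher: black juicer pusher, 58 mm across, 150 mm tall, standing beside the station; origin under its centre; bystander
- jug: clear measuring jug with a handle, 90 mm across, 130 mm tall, standing beside the station; origin under its centre; bystander

How it is judged (in metres and radians):
On the way, in this order (a step that is already met when the one before it is completed fails the run):
1. the carrot leaf has been raised to upright (value of joint carrot_leaf above 1.4 rad and not (distance of any of carrot_pan, lime_pan, berry_pan from where it was at the start of the episode above 0.01 m or angle between any of carrot_pan, lime_pan, berry_pan's own z axis and vertical above 0.08 rad)).
2. the carrot leaf lies flat on the rear half (value of joint carrot_leaf above 3.05 rad), for 0.2 s.
At the end, for the whole second after the job is handed in: The carrot leaf is turned over, flat on the rear half (within 0.09 rad of the stop) and at rest; pans seated (moved under 10 mm, level within 0.08 rad), other lids shut (lips moved under 15 mm), tumbler, pusher and jug upright within 25 mm of where they stood (value of joint carrot_leaf above 3.05 rad and velocity of joint carrot_leaf between -0.05 and 0.05 rad/s and not (distance of any of carrot_pan, lime_pan, berry_pan from where it was at the start of the episode above 0.01 m or angle between any of carrot_pan, lime_pan, berry_pan's own z axis and vertical above 0.08 rad) and not (distance of any of lime_tab, berry_tab from where it was at the start of the episode above 0.015 m) and not (distance of any of tumbler, pusher, jug from where it was at the start of the episode above 0.025 m or angle between any of tumbler, pusher, jug's own z axis and vertical above 0.25 rad)); the robot touches nothing.
It fails at once if a pan is lifted, tipped or dragged from its seat (10 mm, 0.08 rad), or another pan's lid moved (lip by 15 mm) ((distance of any of carrot_pan, lime_pan, berry_pan from where it was at the start of the episode above 0.01 m or angle between any of carrot_pan, lime_pan, berry_pan's own z axis and vertical above 0.08 rad) or distance of any of lime_tab, berry_tab from where it was at the start of the episode above 0.015 m).
It fails at once if the tumbler, pusher or jug is moved 25 mm or tipped (distance of any of tumbler, pusher, jug from where it was at the start of the episode above 0.025 m or angle between any of tumbler, pusher, jug's own z axis and vertical above 0.25 rad).
It fails at once if the leaf is flung or slammed (faster than 5 rad/s) (velocity of joint carrot_leaf above 5 rad/s or velocity of joint carrot_leaf below -5 rad/s).
It fails at once if the leaf is gripped instead of pushed (fingers load it by more than 20 N in mid-swing) (value of joint carrot_leaf between 0.3 and 2.7 rad and contact force between the fingers and carrot_pan above 20 N).
It fails at once if the fingers bear on the lid or pan with more than 60 N (contact force between the fingers and carrot_pan above 60 N).
It also fails if it takes over 38 s, if anything falls off the work surface, if the arm or the gripper's body presses on something with over 40 N, if the wrist force passes 120 N, or if a joint passes its speed limit or range.

ROBOT

A 6-joint arm with a two-finger parallel gripper is mounted at the origin on the work surface. World frame = base frame: x ahead of the robot, y to its left, z up, the work surface at z = 0. Lengths are in mm, angles in rad, forces in N, time in s.
With the tool pointing down it reaches from about 275 to 1000 mm from the base axis. Payload 8.4 kg.
Tool frame: the origin (TCP) lies between the finger pads; the fingertips stand r.finger_overhang ahead of it and the grasp point (between the pads) is the TCP (r.finger_overhang is the distance from the TCP to the fingertips, in mm); z points along the fingers, y is the line along which they close (so a half turn about z gives the same grasp; the last joint's range is limited). The gripper opens to 85 mm and grips with 20 to 120 N. Pads are 22 mm wide; open, the fingers measure 114 mm over their backs; the gripper's body (76 mm by 85 mm) begins 54 mm behind the grasp point. The pads swing forward as they close: fully open they stand 13 mm farther back than shut.
Start: joints at [1.155, 0.353, 1.633, -0, 1.155, -0.002], TCP at [251.306, 572.253, 250.281] pointing down, gripper open.
Joint ranges: [-2.63, 2.63], [-0.92, 2.1], [0.06, 2.66], [-1.3, 4.44], [0, 2.69], [-3.02, 3.02]. Speed limits (rad/s): [2.22, 2.22, 2.79, 3.14, 3.14, 3.14].

INTERFACE

Orientations are given as [roll, pitch, yaw] about the fixed x, y, z axes, in that order (R = Rz(yaw) Ry(pitch) Rx(roll)).
In Python, from rig import r, cams, sign_off gives the robot as it stands.
- The arm moves only by the shell command python3 -m crank 'ROWS' [FORCE]. ROWS is JSON, a list of rows, each a list of 7 numbers: the shift along the tool's x, y, z in m, then the turn, a rotation vector about the tool's x, y, z in rad, then the closure, from 0 (fully open) to 1 (shut). In form: [[dx, dy, dz, ax, ay, az, gripper], ...]. A call has 1 to 5 rows; each row is the pose to reach, as a shift and turn from the pose commanded when the call began, along the tool's axes at that moment; what a row does not reach only later rows make up. A row lasts 1/10 s, in which the tool goes at most 50 mm and 8.59 degrees, less where a joint would pass 70% of its speed; a pose out of reach is approached as far as the arm can. A call with a gripper value outside its range is refused whole. The fingers move at their own pace and stop on an object; FORCE is the grip in N (left out, the last holds). Time passes only in rows, so rows that repeat a pose let the fingers close. It gives the time, the measured TCP pose, the force, the opening and the grip force at its end, in the units of the state.
- r.sense(): the state, without advancing time (a new reading comes with each control period).
- cams.grab_frame(name): name is "scene" or "top" or "wrist"; returns a dict with "image" (400x640x3 uint8, red, green, blue), "fx", "fy", "cx", "cy" (pixels), "D" ([k1, k2, p1, p2, k3] as OpenCV has them; the pictures are not rectified), "position" and "orientation" of the camera in the world. Camera axes: x right, y down, z forward; pixel columns grow to the right and rows downward; lengths in mm; the calibration is good to about 2 mm. A picture is of the moment at which its call begins. There is no depth.
- sign_off(): hands the job in; it is judged then, once.
The state is a dict: "clock": time; "qpos": joint angles; "qvel": joint speeds; "joint_efforts": joint torques, N m; "eef_pos": TCP position; "tcp_rot": TCP orientation; "contact_force": force on the tool from outside, world axes, zero at the start; "wrist_torque": the same for the moment, N m; "opening": opening from 0.0 (shut) to 1.0 (fully open); "grasp_force": force on a finger pad.
Only numpy, scipy, OpenCV 4.12 (cv2) and the standard library are available. Lean on these libraries where they do the work, as an engineer would, in place of code of your own. Each camera call takes 0.05 s, during which the arm holds its last target. There are 200 camera calls.

## Working session

There is one attempt and no reset: what is moved stays moved. The work goes in short steps, Python scripts to look and compute and a shell command to move; the robot and the scene stay as the last step left them, time stands still between calls to the robot, and variables do not carry over. Pictures are saved under pics/ and viewed, at most 10 in all, crops included, and the job is handed in when it is done.

```bash
mkdir -p pics; ls; python3 - <<'E'
from rig import r,cams
import cv2
print(r.sense(), r.finger_overhang)
for n in ["scene","top"]:
    f=cams.grab_frame(n); cv2.imwrite(f"pics/{n}1.png",f["image"][...,::-1])
    print({k:v for k,v in f.items() if k!="image"})
E
```

```text
pics
{'clock': 0.0, 'qpos': array([ 1.15459495e+00,  3.53631532e-01,  1.63414963e+00,  1.14404789e-05,
        1.15518595e+00, -2.38295022e-03]), 'qvel': array([ 0.0010892 , -0.0001841 ,  0.00069707,  0.00156567,  0.00124673,
       -0.00132114]), 'joint_efforts': array([ 9.03918244e-04, -6.05243754e+01, -3.42069590e+01,  3.11080230e-04,
        9.19506740e-03, -3.97180486e-06]), 'eef_pos': array([251.12155459, 571.83596665, 249.56540458]), 'tcp_rot': array([-3.14021823e+00, -1.37354215e-05,  2.72776959e+00]), 'contact_force': array([-0.49519222, -0.70347896,  0.5562769 ]), 'wrist_torque': array([ 0.03014914, -0.00645227,  0.00679726]), 'grasp_force': 0.0, 'opening': 0.9988437520833997} 19.0
{'fx': 464.3009676548263, 'fy': 464.3009676548263, 'cx': 321.10066484377455, 'cy': 195.839512691333, 'D': array([-0.04106489,  0.        ,  0.        ,  0.        ,  0.        ]), 'position': array([ 988.35803703, -686.28375846,  706.88380493]), 'orientation': array([-2.21151194,  0.02017241,  0.45204492])}
{'fx': 379.68919096884053, 'fy': 379.68919096884053, 'cx': 322.601645993387, 'cy': 197.64769543739123, 'D': array([-0.06470215,  0.        ,  0.        ,  0.        ,  0.        ]), 'position': array([ 476.82395285,   38.1891729 , 1078.52154   ]), 'orientation': array([-3.01804395e+00,  9.69056304e-04, -1.54363041e+00])}
```

View pics/top1.png

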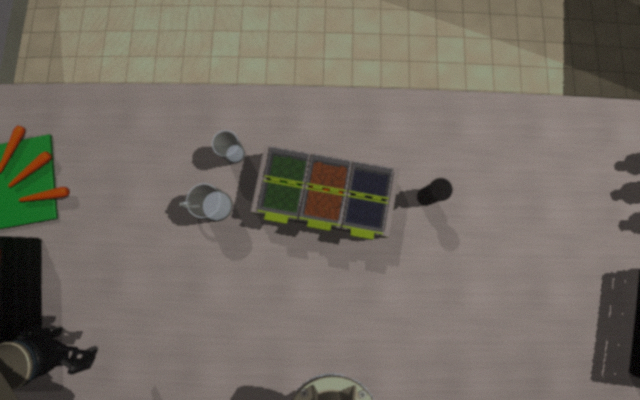

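View pics/scene1.png

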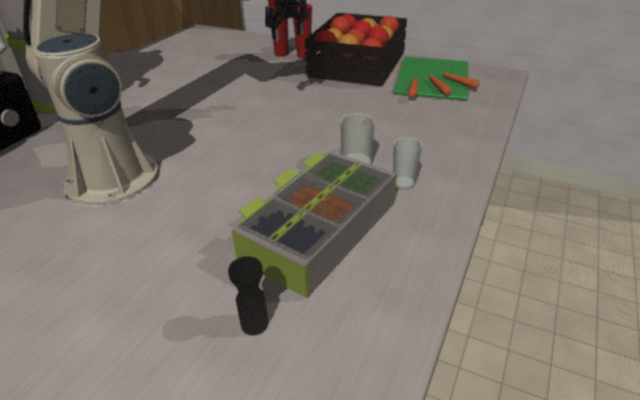

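The top view shows the carrot pan in the middle, centred near (326,189), with its lip at about (319,225). Limes are on its left (+y) and berries on its right. The station is turned slightly, and the jug, tumbler and pusher are off its ends.

```bash
cat > h.py <<'E'
import numpy as np, cv2
from scipy.spatial.transform import Rotation as Ro
def ray(f,px):
    K=np.array([[f["fx"],0,f["cx"]],[0,f["fy"],f["cy"]],[0,0,1]])
    u=cv2.undistortPoints(np.array(px,float).reshape(-1,1,2),K,np.array(f["D"])).reshape(-1,2)
    return (Ro.from_euler("xyz",f["orientation"]).as_matrix()@np.c_[u,np.ones(len(u))].T).T
def plane(f,px,z):
    d=ray(f,px); p=f["position"]; return p+d*((z-p[2])/d[:,2])[:,None]
def tri(f1,p1,f2,p2):
    a=[ray(f1,[p1])[0],ray(f2,[p2])[0]]; A=np.zeros((3,3)); b=np.zeros(3)
    for d,p in zip(a,[f1["position"],f2["position"]]):
        d=d/np.linalg.norm(d); M=np.eye(3)-np.outer(d,d); A+=M; b+=M@p
    return np.linalg.solve(A,b)
def green(im):
    h=cv2.cvtColor(im,cv2.COLOR_RGB2HSV); return cv2.inRange(h,(28,150,90),(40,255,255))
E
python3 - <<'E'
from rig import cams
from h import *
F={n:cams.grab_frame(n) for n in ["scene","top"]}
for n,f in F.items():
    m=green(f["image"]); k,l,s,c=cv2.connectedComponentsWithStats(m)
    for i in range(1,k):
        if s[i,4]>25 and 150<c[i,0]<450:
            pts=np.argwhere(l==i)[:,::-1].astype(np.float32); box=cv2.boxPoints(cv2.minAreaRect(pts))
            print(n,s[i],c[i].round(1)); 
            print("  c@105",plane(f,[c[i]],105)[0].round(1),"box",box.round(1).tolist())
            if n=="top": print(plane(f,box,107).round(0)[:,:2].tolist())
E
```

```text
top [267 176  35  12 179] [283.8 181.4]
  c@105 [637.4 144.4 105. ] box [[266.0, 181.5], [267.20001220703125, 175.10000610351562], [301.1000061035156, 181.3000030517578], [300.0, 187.60000610351562]]
[[636.0, 190.0], [653.0, 188.0], [639.0, 99.0], [622.0, 102.0]]
top [308 183  37  11 152] [324.5 188.6]
  c@105 [621.5  38.2 105. ] box [[307.79998779296875, 189.0], [308.8999938964844, 182.8000030517578], [344.1000061035156, 189.1999969482422], [343.0, 195.39999389648438]]
[[619.0, 81.0], [635.0, 79.0], [621.0, -13.0], [605.0, -10.0]]
top [351 191  36  12 142] [368.3 196.6]
  c@105 [603.5 -75.6 105. ] box [[350.8999938964844, 196.5], [351.8999938964844, 190.8000030517578], [386.20001220703125, 197.0], [385.1000061035156, 202.8000030517578]]
[[602.0, -31.0], [617.0, -33.0], [603.0, -122.0], [589.0, -119.0]]
top [264 212  25  11 178] [275.7 217.1]
  c@105 [544.1 161.6 105. ] box [[263.70001220703125, 218.5], [265.20001220703125, 211.0], [288.1000061035156, 215.60000610351562], [286.6000061035156, 223.10000610351562]]
[[539.0, 192.0], [559.0, 189.0], [549.0, 130.0], [529.0, 133.0]]
top [307 219  26  11 174] [319.1 224.2]
  c@105 [528.8  49.6 105. ] box [[306.79998779296875, 225.8000030517578], [308.1000061035156, 218.60000610351562], [332.20001220703125, 223.0], [330.8999938964844, 230.1999969482422]]
[[524.0, 81.0], [542.0, 78.0], [533.0, 16.0], [514.0, 19.0]]
top [351 228  24  11 180] [362.1 233. ]
  c@105 [509.4 -61.1 105. ] box [[349.70001220703125, 234.5], [351.20001220703125, 226.8000030517578], [374.1000061035156, 231.39999389648438], [372.6000061035156, 239.10000610351562]]
[[505.0, -29.0], [524.0, -33.0], [514.0, -91.0], [494.0, -88.0]]
```

```bash
python3 - <<'E'
from rig import r,cams
from h import *
print([a for a in dir(r) if a[0]!='_'])
f=cams.grab_frame("scene"); t=cams.grab_frame("top")
h=cv2.cvtColor(f["image"],cv2.COLOR_RGB2HSV); print([h[y,x].tolist() for x,y in [(252,208),(286,178),(317,160),(250,250)]])
m=cv2.inRange(h,(25,100,110),(45,255,255)); k,l,s,c=cv2.connectedComponentsWithStats(m)
for i in range(1,k):
    if s[i,4]>25 and 200<c[i,0]<450 and c[i,1]>140: print(s[i],c[i].round(1))
for n,a,b in [("lime",(317,160),(275.7,217.1)),("carrot",(286,178),(319.1,224.2)),("berry",(252,208),(362.1,233))]:
    j=l[b and a[1],a[0]]
    if j: print(n,tri(f,c[j],t,b).round(1))
E
```

```text
['MotionError', 'finger_overhang', 'sense']
[[35, 143, 150], [35, 134, 150], [35, 134, 146], [35, 147, 106]]
[305 152  20  18 166] [313.7 159.8]
[333 163  27  22 121] [346.6 173.2]
[275 169  23  21 206] [285.1 177.8]
[303 184  33  26 169] [319.1 196.9]
[240 197  32  27 268] [252.2 207.7]
[287 211  19  14  82] [295.9 217.5]
[272 224  19  16  88] [281.  230.9]
lime [543.7 161.5 103.2]
carrot [528.1  49.2 116.2]
berry [509.3 -61.2 103.4]
```

```bash
python3 -m crank '[[-0.033,-0.037,0,0,0,0,1],[-0.066,-0.074,0,0,0,0,1],[-0.099,-0.111,0,0,0,0,1],[-0.132,-0.148,0,0,0,0,1],[-0.165,-0.185,0,0,0,0,1]]' 30; python3 -m crank '[[-0.033,-0.037,0,0,0,-0.05,1],[-0.066,-0.074,0,0,0,-0.10,1],[-0.099,-0.111,0,0,0,-0.15,1],[-0.132,-0.148,0,0,0,-0.20,1],[-0.165,-0.185,0,0,0,-0.26,1]]'
```

```text
clock: 0.8
eef_pos: [328.2, 334.7, 250.3]
tcp_rot: [3.141, 0.0, 2.728]
contact_force: [0.9, -0.4, 0.1]
opening: 0.145
grasp_force: 0.0
clock: 1.3
eef_pos: [405.0, 98.9, 250.7]
tcp_rot: [3.141, 0.001, 2.99]
contact_force: [0.4, 0.1, 0.0]
opening: 0.003
grasp_force: 0.0
```

```bash
python3 -m crank '[[-0.003,-0.006,0,0,-0.14,0,1],[-0.006,-0.012,0,0,-0.28,0,1],[-0.009,-0.018,0,0,-0.42,0,1],[-0.012,-0.024,0,0,-0.56,0,1],[-0.014,-0.028,0,0,-0.7,0,1]]'; python3 -m crank '[[0,0,0,0,-0.12,0,1],[0,0,0,0,-0.24,0,1],[0,0,0,0,-0.35,0,1],[0,0,0,0,-0.35,0,1]]'; python3 -c "
from rig import r;print(r.sense()['qpos'].round(2))"
```

```text
clock: 1.8
eef_pos: [413.2, 68.9, 249.8]
tcp_rot: [-3.131, 0.633, 2.984]
contact_force: [0.4, -1.8, 0.3]
opening: -0.0
grasp_force: 0.0
clock: 2.2
eef_pos: [390.5, 72.8, 291.2]
tcp_rot: [-3.123, 0.92, 2.977]
contact_force: [0.7, 0.7, 0.7]
opening: -0.004
grasp_force: 0.0
[ 0.71 -0.31  2.54 -1.29  0.71  0.28]
```

```bash
python3 -m crank '[[0,0,0,0,0.14,0,1],[0,0,0,0,0.28,0,1],[0,0,0,0,0.42,0,1],[0,0,0,0,0.56,0,1],[0,0,0,0,0.6,0,1]]';  python3 -c "
from rig import r;s=r.sense();print(s['qpos'].tolist(),s['eef_pos'],s['tcp_rot'])"; python3 -m crank '[[0,0,0,-0.12,0.09,0,1],[0,0,0,-0.24,0.18,0,1],[0,0,0,-0.35,0.25,0,1],[0,0,0,-0.35,0.25,0,1]]'; python3 -c "
from rig import r;s=r.sense();print(s['qpos'].tolist(),s['eef_pos'],s['tcp_rot'])"
```

```text
clock: 2.7
eef_pos: [391.8, 73.1, 292.6]
tcp_rot: [-3.113, 0.424, 2.974]
contact_force: [0.1, -1.0, -0.5]
opening: 0.001
grasp_force: 0.0
[0.37331998888537443, -0.2576847725030582, 2.2503737080717268, -0.3281028688060367, 0.8215628516272734, -0.8388818493107347] [391.82604491  73.05628617 292.58568082] [-3.11309471  0.42354857  2.97405181]
clock: 3.1
eef_pos: [392.9, 72.6, 293.2]
tcp_rot: [2.827, 0.182, 3.01]
contact_force: [-1.1, 0.6, -1.2]
opening: 0.001
grasp_force: 0.0
[-0.0645102717758863, -0.1791347074602625, 2.174874471434181, 0.36760655472291154, 0.9751963782947803, -1.7148310551186452] [392.85071493  72.62697971 293.2401398 ] [2.82673101 0.18228188 3.01034753]
```

```bash
cat > kin.py <<'E'
import numpy as np
from scipy.spatial.transform import Rotation as Ro
from scipy.optimize import least_squares
S=[([1.15459,.35363,1.63415,0,1.15518,-.00238],[251.12,571.84,249.57],[-3.14021,0,2.72777]),
([.37332,-.25768,2.25037,-.32810,.82156,-.83888],[391.83,73.06,292.59],[-3.11309,.42355,2.97405]),
([-.06451,-.17913,2.17487,.36761,.97520,-1.71483],[392.85,72.63,293.24],[2.82673,.18228,3.01035]),
([.71,-.31,2.54,-1.29,.71,.28],[390.5,72.8,291.2],[-3.123,.92,2.977])]
C=Ro.from_euler("z",np.pi/2)
def rot(q,s=1): return Ro.from_euler("ZYZYZ",[q[0],q[1]+q[2],q[3],q[4],q[5]*s])*C
def fk(q,p):
    a1,d1,L1,L2,a3,d6=p; R1=Ro.from_euler("z",q[0]); f=q[1]+q[2]
    w=np.array([a1+L1*np.sin(q[1])+L2*np.sin(f)+a3*np.cos(f),0,d1+L1*np.cos(q[1])+L2*np.cos(f)-a3*np.sin(f)])
    R=rot(q); return R1.apply(w)+d6*R.as_matrix()[:,2],R
def fit():
    w=[1,1,1,.2]
    g=lambda p:np.concatenate([k*(fk(q,p)[0]-x) for k,(q,x,_) in zip(w,S)])
    return least_squares(g,[0,300,400,400,0,200]).x
E
python3 - <<'E'
from kin import *
p=fit(); print(p.round(1))
for q,x,e in S:
    y,R=fk(q,p); print((y-x).round(1),(R.inv()*Ro.from_euler("xyz",e)).as_rotvec().round(3))
E
```

```text
Traceback (most recent call last):
  File "kin.py", line 17, in fit
    return least_squares(g,[0,300,400,400,0,200]).x
           ~~~~~~~~~~~~~^^^^^^^^^^^^^^^^^^^^^^^^^
  File "kin.py", line 16, in <lambda>
    g=lambda p:np.concatenate([k*(fk(q,p)[0]-x) for k,(q,x,_) in zip(w,S)])
                                  ~~^^^^^
  File "kin.py", line 13, in fk
    R=rot(q); return R1.apply(w)+d6*R.as_matrix()[:,2],R
  File "kin.py", line 9, in rot
    def rot(q,s=1): return Ro.from_euler("ZYZYZ",[q[0],q[1]+q[2],q[3],q[4],q[5]*s])*C
                           ~~~~~~~~~~~~~^^^^^^^^^^^^^^^^^^^^^^^^^^^^^^^^^^^^^^^^^^^
  File "scipy/spatial/transform/_rotation.pyx", line 1413, in scipy.spatial.transform._rotation.Rotation.from_euler
ValueError: Expected axis specification to be a non-empty string of upto 3 characters, got ZYZYZ
```

```bash
sed -i 's/^def rot.*/def rot(q): return Ro.from_euler("ZYZ",[q[0],q[1]+q[2],q[3]])*Ro.from_euler("YZ",[q[4],q[5]])*C/' kin.py
python3 - <<'E'
from kin import *
p=fit(); print(p.round(1))
for q,x,e in S:
    y,R=fk(q,p); print((y-x).round(1),(R.inv()*Ro.from_euler("xyz",e)).as_rotvec().round(3))
E
```

```text
[  9.  278.9 568.3 480.   48.5 323.7]
[ 1.4 -0.6 -0. ] [ 0. -0. -0.]
[ 0.5 -1.4  0. ] [ 0. -0. -0.]
[-0.1 -1.5  0. ] [ 0. -0. -0.]
[ 2.2 -2.6 -0. ] [-0.008 -0.002 -0.002]
```

```bash
cat >> kin.py <<'E'
P=fit()
LO=np.array([-2.63,-.92,.06,-1.3,0,-3.02]); HI=np.array([2.63,2.1,2.66,4.44,2.69,3.02])
def pose(tip,h,tilt,over=19):
    # tilt from vertical, heading h (world); tool y horizontal, to the left of the heading
    z=np.array([np.sin(tilt)*np.cos(h),np.sin(tilt)*np.sin(h),-np.cos(tilt)])
    y=np.array([-np.sin(h),np.cos(h),0]); R=np.c_[np.cross(y,z),y,z]
    return np.array(tip)-over*z,Ro.from_matrix(R)
def ik(t,R,seeds):
    best=None
    for s in seeds:
        g=lambda q:np.r_[(fk(q,P)[0]-t)/100,3*(rot(q).inv()*R).as_rotvec()]
        o=least_squares(g,np.clip(s,LO+.02,HI-.02),bounds=(LO+.01,HI-.01),max_nfev=60)
        if o.cost<1e-4:
            m=np.min(np.r_[o.x-LO,HI-o.x]); 
            if best is None or m>best[0]: best=(m,o.x)
    return best
E
python3 - <<'E'
from kin import *
rng=np.random.default_rng(0)
seeds=[[a,-.2,2.2,b,.9,c] for a in(-.6,.6) for b in (-.5,1.5,3.2) for c in (-1.5,1.5)]
for tilt in (50,60,70):
  for h in np.arange(-1.2,1.3,.3):
    b=ik(*pose([518,53,92],h,np.radians(tilt)),seeds)
    print(tilt,round(h,1),None if b is None else (round(b[0],2),b[1].round(2)))
E
```

```text
50 -1.2 (np.float64(0.3), array([ 0.61,  0.58,  2.04, -1.  ,  1.08,  1.  ]))
50 -0.9 (np.float64(0.02), array([ 0.63,  0.52,  2.21, -1.28,  0.93,  1.05]))
50 -0.6 None
50 -0.3 (np.float64(0.16), array([0.45, 0.44, 2.5 , 4.03, 0.74, 1.37]))
50 0.0 (np.float64(0.08), array([0.2 , 0.43, 2.58, 3.37, 0.75, 1.53]))
50 0.3 (np.float64(0.1), array([-0.09,  0.43,  2.56,  2.69,  0.74,  1.65]))
50 0.6 (np.float64(0.19), array([-0.31,  0.45,  2.47,  2.05,  0.75,  1.83]))
50 0.9 (np.float64(0.34), array([-0.41,  0.49,  2.32,  1.54,  0.83,  2.01]))
50 1.2 (np.float64(0.5), array([-0.43,  0.54,  2.16,  1.18,  0.97,  2.12]))
60 -1.2 (np.float64(0.23), array([ 0.68,  0.68,  2.02, -1.07,  1.22,  1.13]))
60 -0.9 None
60 -0.6 None
60 -0.3 (np.float64(0.1), array([0.54, 0.62, 2.56, 3.97, 1.07, 1.6 ]))
60 0.0 None
60 0.3 (np.float64(0.03), array([-0.15,  0.65,  2.63,  2.72,  1.17,  1.51]))
60 0.6 (np.float64(0.15), array([-0.4 ,  0.61,  2.51,  2.13,  1.04,  1.59]))
60 0.9 (np.float64(0.32), array([-0.49,  0.61,  2.34,  1.64,  1.02,  1.79]))
60 1.2 (np.float64(0.51), array([-0.5 ,  0.65,  2.15,  1.26,  1.12,  1.95]))
70 -1.2 (np.float64(0.17), array([ 0.72,  0.8 ,  1.99, -1.13,  1.36,  1.23]))
70 -0.9 None
70 -0.6 None
70 -0.3 (np.float64(0.09), array([0.61, 0.84, 2.57, 4.  , 1.39, 1.79]))
70 0.0 None
70 0.3 None
70 0.6 (np.float64(0.14), array([-0.47,  0.81,  2.52,  2.12,  1.31,  1.4 ]))
70 0.9 (np.float64(0.33), array([-0.56,  0.76,  2.33,  1.66,  1.22,  1.62]))
70 1.2 (np.float64(0.53), array([-0.55,  0.77,  2.13,  1.31,  1.27,  1.82]))
```

```bash
cat > path.py <<'E'
from kin import *
H=np.array([622,36,102.]); xs=np.array([.988,-.152,0]); ys=np.array([.152,.988,0]); zs=np.array([0,0,1.])
def tip(rho,delta,th,y=10):
    u=-np.cos(th)*xs+np.sin(th)*zs; n=np.sin(th)*xs+np.cos(th)*zs   # n: leaf's top-face normal
    return H+rho*u+delta*n+y*ys
def target(rho,delta,th,tilt,h,y=10):
    t,R=pose(tip(rho,delta,th,y),h,tilt); return t,R*Ro.from_euler("z",np.pi)
def rows(t,R,n=None):
    from rig import r
    s=r.sense(); R0=Ro.from_euler("xyz",s["tcp_rot"])
    d=R0.inv().apply(t-s["eef_pos"])/1000; v=(R0.inv()*R).as_rotvec()
    return d.round(4).tolist(),v.round(3).tolist(),"min rows %.1f"%max(np.linalg.norm(d)/.05,np.linalg.norm(v)/.15)
E
python3 - <<'E'
from path import *
q=np.array([-.4,.61,2.51,2.13,1.04,-1.55])
W=[("pre",132,35,0,1.05,.6),("low",132,-18,0,1.05,.6),("under",109,-18,0,1.05,.6),("touch",109,-5,.13,1.05,.6),("a",106,-6,.4,1.05,.6),("b",98,-10,.8,1.0,.55),("c",92,-15,1.2,.9,.5),("d",90,-18,1.57,.8,.4),("e",88,-18,2.0,.6,.3),("f",86,-15,2.5,.4,.1),("g",85,-10,3.0,.25,0),("h",85,-6,3.14,.2,0)]
for w in W:
    t,R=target(*w[1:]); b=ik(t,R,[q])
    if b is None: print(w[0],"none",t.round(0)); continue
    q=b[1]; print(w[0],t.round(0),q.round(2),"m %.2f"%b[0])
E
```

```text
pre [480.  57. 146.] [-0.39  0.45  2.57  2.09  0.99 -1.45] m 0.09
low [480.  57.  93.] [-0.39  0.66  2.57  2.19  1.1  -1.65] m 0.09
under [502.  53.  93.] [-0.37  0.64  2.52  2.18  1.06 -1.59] m 0.14
touch [502.  53. 121.] [-0.37  0.55  2.52  2.13  1.01 -1.5 ] m 0.14
a [511.  52. 147.] [-0.37  0.46  2.5   2.08  0.95 -1.39] m 0.16
b [535.  49. 176.] [-0.3   0.33  2.45  2.05  0.79 -1.19] m 0.21
c [564.  46. 194.] [-0.22  0.24  2.36  1.91  0.58 -0.9 ] m 0.30
d [593.  43. 205.] [-0.12  0.2   2.27  1.71  0.37 -0.53] m 0.37
e [633.  40. 205.] [-0.03  0.23  2.08  0.64  0.31  0.68] m 0.31
f [675.  36. 183.] [0.04 0.34 1.89 0.05 0.51 1.48] m 0.51
g [701.  33. 142.] [ 0.05  0.47  1.75 -0.02  0.67  1.64] m 0.67
h [704.  33. 127.] [ 0.05  0.51  1.71 -0.02  0.72  1.63] m 0.72
```

```bash
python3 - <<'E'
from path import *
from rig import r
q0=r.sense()["qpos"]; q1=np.array([-0.39,.45,2.57,2.09,.99,-1.45])
k=[fk(q0+(q1-q0)*a,P) for a in np.linspace(0,1,4)]
for (a,A),(b,B) in zip(k,k[1:]): print(b.round(0),(A.inv().apply(b-a)/1000).round(3),(A.inv()*B).as_rotvec().round(3))
E
```

```text
[391. 152. 240.] [0.022 0.061 0.072] [-0.385  0.188  0.674]
[442. 153. 213.] [-0.047  0.015  0.029] [-0.355  0.055  0.742]
[479.  57. 148.] [-0.116  0.026 -0.022] [-0.388 -0.077  0.734]
```

```bash
python3 -m crank '[[0.004,0.011,0.013,-0.07,0.034,0.122,1],[0.008,0.022,0.026,-0.14,0.068,0.244,1],[0.012,0.033,0.039,-0.21,0.102,0.366,1],[0.016,0.044,0.052,-0.28,0.136,0.488,1],[0.020,0.055,0.065,-0.35,0.17,0.61,1]]'; python3 - <<'E'
from path import *
from rig import r
q0=r.sense()["qpos"]; q1=np.array([-0.39,.45,2.57,2.09,.99,-1.45]); print(q0.round(2))
k=[fk(q0+(q1-q0)*a,P) for a in np.linspace(0,1,4)]
for (a,A),(b,B) in zip(k,k[1:]): print(b.round(0),(A.inv().apply(b-a)/1000).round(3),(A.inv()*B).as_rotvec().round(3))
E
```

```text
clock: 3.6
eef_pos: [391.0, 145.6, 244.2]
tcp_rot: [2.486, -0.261, 2.549]
contact_force: [-1.0, 0.3, -1.0]
opening: 0.005
grasp_force: 0.0
[-0.17  0.01  2.28  0.88  0.98 -1.61]
[423. 162. 227.] [-0.016  0.015  0.031] [-0.25   0.07   0.507]
[461. 132. 200.] [-0.054  0.015  0.005] [-0.255 -0.001  0.518]
[479.  57. 148.] [-0.085  0.032 -0.018] [-0.28  -0.066  0.505]
```

```bash
python3 -m crank '[[-0.004,0.004,0.008,-0.062,0.018,0.127,1],[-0.008,0.008,0.016,-0.125,0.035,0.254,1],[-0.012,0.011,0.023,-0.187,0.052,0.38,1],[-0.016,0.015,0.031,-0.25,0.07,0.507,1]]'; python3 -m crank '[[-0.013,0.004,0.001,-0.064,0,0.13,1],[-0.027,0.008,0.002,-0.128,0,0.26,1],[-0.04,0.011,0.004,-0.191,0,0.39,1],[-0.054,0.015,0.005,-0.255,0,0.518,1]]'; python3 - <<'E'
from path import *
from rig import r
print(r.sense()["qpos"].round(2)); print(rows(*target(132,35,0,1.05,.6)))
E
```

```text
clock: 4.0
eef_pos: [417.8, 164.3, 225.0]
tcp_rot: [2.402, -0.644, 2.169]
contact_force: [-0.8, 0.4, -0.2]
opening: 0.003
grasp_force: 0.0
clock: 4.4
eef_pos: [456.2, 133.2, 197.5]
tcp_rot: [2.584, -0.968, 1.571]
contact_force: [0.4, 0.3, 0.5]
opening: 0.003
grasp_force: 0.0
[-0.32  0.31  2.46  1.67  0.99 -1.49]
([-0.0855, 0.0378, -0.0167], [-0.277, -0.068, 0.505], 'min rows 3.9')
```

```bash
python3 -m crank '[[-0.021,0.009,-0.004,-0.069,-0.017,0.126,1],[-0.043,0.019,-0.008,-0.138,-0.034,0.252,1],[-0.064,0.028,-0.012,-0.208,-0.051,0.378,1],[-0.0855,0.0378,-0.0167,-0.277,-0.068,0.505,1],[-0.0855,0.0378,-0.0167,-0.277,-0.068,0.505,1]]'; python3 - <<'E'
from path import *
from rig import r,cams
import cv2
print(r.sense()["qpos"].round(2)); print(rows(*target(132,-18,0,1.05,.6)))
T=cams.grab_frame("top")["image"][100:320,200:480,::-1]; S=cams.grab_frame("scene")["image"][60:300,100:440,::-1]
cv2.imwrite("pics/p3.png",np.vstack([cv2.resize(T,(420,330)),cv2.resize(S,(420,270))]) )
E
```

```text
clock: 4.9
eef_pos: [479.4, 56.6, 146.0]
tcp_rot: [3.14, -1.049, 0.603]
contact_force: [-0.2, 0.3, 0.8]
opening: -0.002
grasp_force: 0.0
[-0.4   0.45  2.53  2.06  0.97 -1.41]
([-0.0455, -0.0, 0.0263], [-0.002, 0.001, 0.002], 'min rows 1.1')
```

View pics/p3.png

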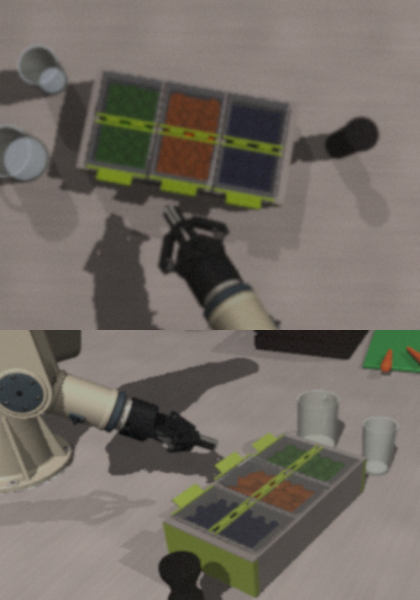

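The top crop shows the two shut fingers (≈(172,208)) just in front of the carrot lip (≈(180,188)), a little left of its middle. The scene crop shows the tool low and tilted, pointing at the lip. Next I go down, then in under the lip.

```bash
python3 -m crank '[[-0.023,0,0.013,0,0,0,1],[-0.0455,0,0.0263,0,0,0,1],[-0.0413,0.008,0.0335,0,0,0,1],[-0.0371,0.0157,0.0408,0,0,0,1],[-0.0371,0.0157,0.0408,0,0,0,1]]'; python3 - <<'E'
from path import *
from rig import r,cams
import cv2
print(rows(*target(109,-5,.13,1.05,.6)),rows(*target(106,-6,.4,1.05,.6)))
T=cams.grab_frame("top")["image"][160:280,250:410,::-1]; S=cams.grab_frame("scene")["image"][130:250,200:360,::-1]
cv2.imwrite("pics/p4.png",np.hstack([cv2.resize(T,(400,300)),cv2.resize(S,(400,300))]) )
E
```

```text
clock: 5.5
eef_pos: [505.3, 53.6, 96.9]
tcp_rot: [3.126, -1.054, 0.62]
contact_force: [-0.2, -0.1, 0.2]
opening: -0.004
grasp_force: 0.0
([0.0194, -0.001, -0.0139], [-0.002, -0.004, 0.01], 'min rows 0.5') ([0.0456, 0.0052, -0.0215], [-0.002, -0.004, 0.01], 'min rows 1.0')
```

View pics/p4.png

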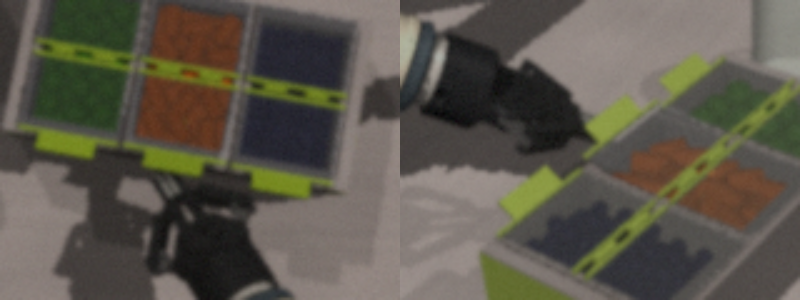

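The fingertip disappears under the left half of the carrot lip (left crop ≈(160,172)), and nothing touches the berry lip. Next I lift.

```bash
python3 -m crank '[[0.01,0,-0.007,0,0,0,1],[0.0194,-0.001,-0.0139,0,0,0,1],[0.028,0.001,-0.0165,0,0,0,1],[0.037,0.003,-0.019,0,0,0,1],[0.0456,0.0052,-0.0215,0,0,0,1]]'; python3 - <<'E'
from path import *
from rig import r,cams
from h import *
print(r.sense()["contact_force"]);f=cams.grab_frame("scene"); t=cams.grab_frame("top")
cv2.imwrite("pics/p5.png",np.hstack([cv2.resize(t["image"][160:280,250:410,::-1],(400,300)),cv2.resize(f["image"][130:250,200:360,::-1],(400,300))]) )
print(rows(*target(102,-8,.6,1.03,.58)));print(rows(*target(98,-10,.8,1.0,.55)))
E
```

```text
clock: 6.1
eef_pos: [507.9, 52.5, 146.5]
tcp_rot: [3.133, -1.051, 0.615]
contact_force: [-1.2, 0.1, -0.2]
opening: -0.003
grasp_force: 0.6
[-1.17487042  0.10645418 -0.15648748]
([0.0185, 0.0094, 0.0011], [-0.02, -0.023, 0.019], 'min rows 0.4')
([0.0345, 0.0181, 0.0034], [-0.045, -0.053, 0.035], 'min rows 0.8')
```

View pics/p5.png

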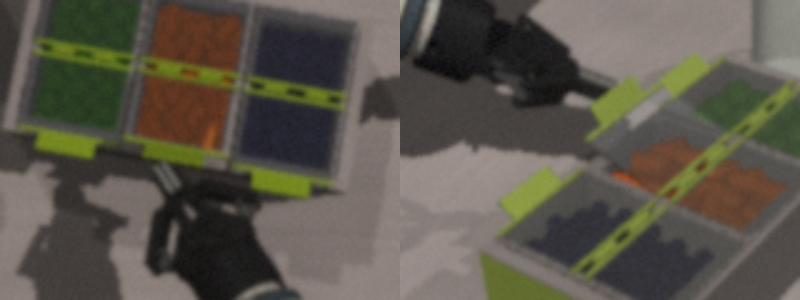

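The leaf has come up to roughly 0.35 rad, with the lip resting on the fingertip (right crop ≈(605,105)). I carry on along the arc.

```bash
python3 -m crank '[[0.009,0.005,0.0005,-0.01,-0.012,0.01,1],[0.0185,0.0094,0.0011,-0.02,-0.023,0.019,1],[0.0265,0.0137,0.0022,-0.032,-0.038,0.027,1],[0.0345,0.0181,0.0034,-0.045,-0.053,0.035,1]]'; python3 - <<'E'
from path import *
print(rows(*target(95,-12,1.0,.95,.53)));print(rows(*target(92,-15,1.2,.9,.5)));print(rows(*target(91,-16,1.4,.85,.45)))
E
```

```text
clock: 6.6
eef_pos: [535.0, 48.9, 173.8]
tcp_rot: [-3.136, -0.997, 0.544]
contact_force: [-1.7, -1.1, 0.5]
opening: 0.005
grasp_force: 0.6
([0.017, 0.0088, 0.0028], [-0.017, -0.047, 0.008], 'min rows 0.4')
([0.0296, 0.0174, 0.0082], [-0.041, -0.097, 0.026], 'min rows 0.7')
([0.0428, 0.0271, 0.015], [-0.08, -0.147, 0.057], 'min rows 1.2')
```

```bash
python3 -m crank '[[0.009,0.0045,0.0014,-0.009,-0.024,0.004,1],[0.017,0.0088,0.0028,-0.017,-0.047,0.008,1],[0.023,0.013,0.0055,-0.029,-0.072,0.017,1],[0.0296,0.0174,0.0082,-0.041,-0.097,0.026,1],[0.036,0.022,0.0115,-0.06,-0.122,0.041,1]]'; python3 - <<'E'
from path import *
from rig import r,cams
from h import *
f=cams.grab_frame("scene"); t=cams.grab_frame("top")
cv2.imwrite("pics/p6.png",np.hstack([cv2.resize(t["image"][160:280,250:410,::-1],(400,300)),cv2.resize(f["image"][110:230,200:360,::-1],(400,300))]) )
print(rows(*target(91,-17,1.5,.82,.42)));print(rows(*target(90,-18,1.7,.75,.38)));print(rows(*target(89,-18,1.9,.65,.33)))
E
```

```text
clock: 7.1
eef_pos: [571.6, 45.2, 197.8]
tcp_rot: [-3.141, -0.875, 0.476]
contact_force: [-1.0, 1.1, -0.7]
opening: -0.0
grasp_force: 0.4
([0.0124, 0.0084, 0.006], [-0.042, -0.058, 0.039], 'min rows 0.5')
([0.0242, 0.0181, 0.0155], [-0.07, -0.128, 0.068], 'min rows 1.1')
([0.0342, 0.0282, 0.0281], [-0.101, -0.227, 0.108], 'min rows 1.8')
```

View pics/p6.png

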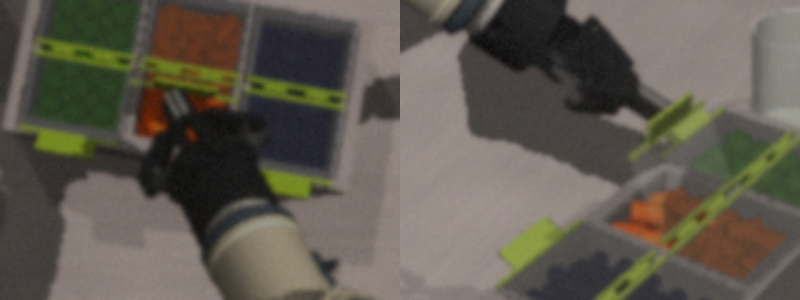

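The leaf stands near upright, about 1.25 rad, with the fingertips behind its lip (right crop ≈(660,115)). I continue over the top.

```bash
python3 -m crank '[[0.006,0.004,0.003,-0.02,-0.03,0.02,1],[0.0124,0.0084,0.006,-0.042,-0.058,0.039,1],[0.018,0.013,0.0105,-0.056,-0.093,0.053,1],[0.0242,0.0181,0.0155,-0.07,-0.128,0.068,1],[0.029,0.023,0.0215,-0.085,-0.178,0.088,1]]'; python3 - <<'E'
from path import *
print(rows(*target(89,-18,2.0,.6,.3)));print(rows(*target(88,-17,2.2,.52,.22)));print(rows(*target(87,-16,2.4,.44,.14)))
E
```

```text
clock: 7.7
eef_pos: [609.9, 41.7, 204.9]
tcp_rot: [-3.135, -0.708, 0.359]
contact_force: [-0.6, 1.0, 0.7]
opening: -0.0
grasp_force: 0.5
([0.0171, 0.0104, 0.013], [-0.043, -0.107, 0.047], 'min rows 0.8')
([0.0255, 0.0184, 0.0286], [-0.087, -0.187, 0.114], 'min rows 1.6')
([0.0303, 0.0255, 0.0456], [-0.126, -0.266, 0.185], 'min rows 2.3')
```

```bash
python3 -m crank '[[0.0085,0.005,0.0065,-0.022,-0.053,0.023,1],[0.0171,0.0104,0.013,-0.043,-0.107,0.047,1],[0.0213,0.0144,0.0208,-0.065,-0.147,0.08,1],[0.0255,0.0184,0.0286,-0.087,-0.187,0.114,1],[0.028,0.022,0.037,-0.107,-0.227,0.15,1]]'; python3 - <<'E'
from path import *
from rig import r,cams
from h import *
f=cams.grab_frame("scene"); t=cams.grab_frame("top")
cv2.imwrite("pics/p7.png",np.hstack([cv2.resize(t["image"][130:250,250:410,::-1],(400,300)),cv2.resize(f["image"][110:230,240:400,::-1],(400,300))]) )
for a in [(87,-15,2.5,.4,.1),(86,-13,2.7,.35,.05),(86,-11,2.85,.3,0),(86,-9,3.0,.25,0)]: print(rows(*target(*a)))
E
```

```text
clock: 8.2
eef_pos: [650.3, 40.7, 196.2]
tcp_rot: [-3.127, -0.508, 0.214]
contact_force: [-0.7, -0.4, 0.9]
opening: 0.003
grasp_force: 0.2
([0.013, 0.0108, 0.0223], [-0.065, -0.11, 0.104], 'min rows 1.1')
([0.0157, 0.0149, 0.0412], [-0.084, -0.16, 0.152], 'min rows 1.6')
([0.0159, 0.0175, 0.0561], [-0.1, -0.209, 0.2], 'min rows 2.0')
([0.0136, 0.0196, 0.0709], [-0.095, -0.259, 0.202], 'min rows 2.3')
```

View pics/p7.png

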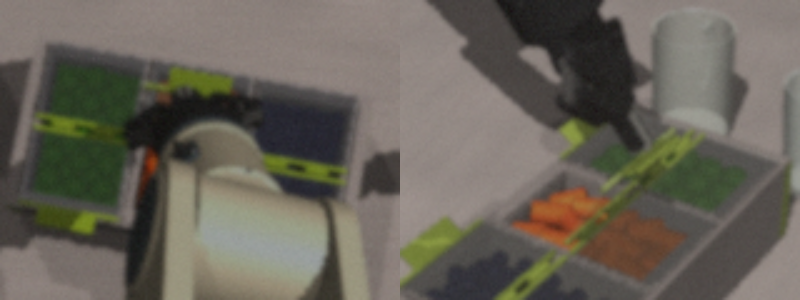

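The leaf has gone past upright and is leaning to the rear. Its lip is now near the rear edge in the left crop, ≈(200,80). I keep pushing down.

```bash
python3 -m crank '[[0.0065,0.0054,0.011,-0.032,-0.055,0.052,1],[0.013,0.0108,0.0223,-0.065,-0.11,0.104,1],[0.0143,0.0128,0.0317,-0.075,-0.135,0.128,1],[0.0157,0.0149,0.0412,-0.084,-0.16,0.152,1],[0.0159,0.0175,0.0561,-0.1,-0.209,0.2,1]]'; python3 - <<'E'
from path import *
for a in [(86,-10,2.95,.25,0),(86,-8,3.05,.2,0),(86,-7,3.14,.2,0)]: print(rows(*target(*a)))
E
```

```text
clock: 8.8
eef_pos: [693.7, 34.2, 155.0]
tcp_rot: [-3.139, -0.298, 0.002]
contact_force: [-0.3, 0.6, 0.9]
opening: 0.004
grasp_force: 0.2
([0.0039, 0.0009, 0.01], [-0.003, -0.048, 0.002], 'min rows 0.3')
([0.0041, 0.0013, 0.0206], [-0.003, -0.098, 0.002], 'min rows 0.7')
([0.0026, 0.0014, 0.0292], [-0.003, -0.098, 0.002], 'min rows 0.7')
```

```bash
python3 -m crank '[[0.002,0,0.005,0,-0.024,0,1],[0.0039,0.0009,0.01,-0.003,-0.048,0,1],[0.004,0.001,0.016,-0.003,-0.075,0,1],[0.004,0.001,0.0206,-0.003,-0.098,0,1],[0.004,0.001,0.0206,-0.003,-0.098,0,1]]'; python3 -m crank '[[0,0,0.003,0,0,0,1],[0,0,0.005,0,0,0,1],[0,0,0.005,0,0,0,1]]'
```

```text
clock: 9.3
eef_pos: [704.7, 32.9, 136.3]
tcp_rot: [3.141, -0.201, 0.001]
contact_force: [-0.2, -0.8, -0.7]
opening: -0.002
grasp_force: 0.0
clock: 9.6
eef_pos: [706.3, 32.9, 132.4]
tcp_rot: [3.139, -0.203, -0.001]
contact_force: [-0.8, 0.1, 0.7]
opening: -0.002
grasp_force: 0.0
```

```bash
python3 -m crank '[[0,0,0.002,0,0,0,1],[0,0,0.004,0,0,0,1],[0,0,0.004,0,0,0,1]]'; python3 -m crank '[[0,0,0.0015,0,0,0,1],[0,0,0.0015,0,0,0,1]]'; python3 - <<'E'
from rig import r
s=r.sense();print(s["contact_force"],s["eef_pos"])
E
```

```text
clock: 9.9
eef_pos: [707.5, 32.8, 128.5]
tcp_rot: [3.139, -0.204, -0.001]
contact_force: [0.2, 0.0, 0.5]
opening: -0.001
grasp_force: 0.0
clock: 10.1
eef_pos: [707.9, 32.8, 127.1]
tcp_rot: [3.139, -0.204, -0.001]
contact_force: [0.5, -0.1, -0.0]
opening: -0.002
grasp_force: 0.0
[ 0.47245262 -0.09546143 -0.03636777] [707.93980009  32.78983566 127.12026292]
```

```bash
python3 -m crank '[[0,0,0.0015,0,0,0,1],[0,0,0.0015,0,0,0,1]]'; python3 -m crank '[[0,0,0.0015,0,0,0,1],[0,0,0.0015,0,0,0,1]]'; python3 - <<'E'
from rig import r,cams
import cv2,numpy as np
s=r.sense();print(s["contact_force"],s["eef_pos"])
f=cams.grab_frame("scene")["image"]; t=cams.grab_frame("top")["image"]
cv2.imwrite("pics/p8.png",np.hstack([cv2.resize(t[130:250,250:410,::-1],(400,300)),cv2.resize(f[110:230,240:400,::-1],(400,300))]) )
E
```

```text
clock: 10.3
eef_pos: [708.3, 32.8, 126.0]
tcp_rot: [3.139, -0.204, -0.001]
contact_force: [-1.4, 0.4, 3.0]
opening: 0.006
grasp_force: 1.6
clock: 10.5
eef_pos: [708.5, 32.8, 125.5]
tcp_rot: [3.139, -0.204, -0.001]
contact_force: [-7.6, -0.4, 12.2]
opening: 0.001
grasp_force: 6.2
[-7.55432722 -0.40119082 12.21968486] [708.4971142   32.76706099 125.54666113]
```

View pics/p8.png

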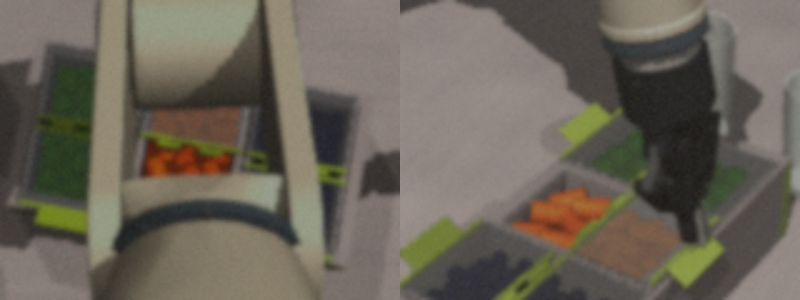

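The leaf lies flat on the rear half, with its lip overhanging the rear edge (right crop ≈(695,265)). The force rose sharply at 125.5 mm, so it's at the stop. I back off and check.

```bash
python3 -m crank '[[0,0,-0.004,0,0,0,1],[0,0,-0.03,0,0,0,1],[0,0,-0.07,0,0,0,1],[0,0,-0.11,0,0,0,1],[0,0,-0.15,0,0,0,1]]'; python3 -m crank '[[0.04,0,-0.02,0,0,0,1],[0.08,0,-0.04,0,0,0,1],[0.12,0,-0.06,0,0,0,1],[0.16,0,-0.08,0,0,0,1],[0.16,0,-0.08,0,0,0,1]]'; python3 - <<'E'
from rig import r,cams
from h import *
f=cams.grab_frame("scene"); t=cams.grab_frame("top"); 
cv2.imwrite("pics/p9.png",np.hstack([cv2.resize(t["image"][130:250,250:410,::-1],(400,300)),cv2.resize(f["image"][110:230,240:400,::-1],(400,300))]) )
h=cv2.cvtColor(f["image"],cv2.COLOR_RGB2HSV); m=cv2.inRange(h,(25,100,110),(45,255,255)); k,l,s,c=cv2.connectedComponentsWithStats(m)
for i in range(1,k):
    if s[i,4]>25 and 200<c[i,0]<550 and c[i,1]>140: print(s[i],c[i].round(1),plane(f,[c[i]],98)[0].round(0))
E
```

```text
clock: 11.1
eef_pos: [677.6, 33.1, 272.4]
tcp_rot: [3.139, -0.203, -0.001]
contact_force: [-0.1, 0.2, 0.2]
opening: -0.003
grasp_force: 0.0
clock: 11.6
eef_pos: [823.2, 33.2, 386.2]
tcp_rot: [3.139, -0.212, -0.002]
contact_force: [-0.0, -0.3, 0.1]
opening: 0.001
grasp_force: 0.0
[305 152  20  18 166] [313.8 159.8] [540. 169.  98.]
[333 163  28  22 135] [346.4 173.3] [636. 147.  98.]
[308 184  28  26  93] [320.9 196.7] [622.  40.  98.]
[240 197  31  24 256] [252.5 207.2] [505. -54.  98.]
[341 197  28  27 282] [357.1 212.3] [714.  22.  98.]
[286 211  20  19  94] [295.2 218.6] [606. -50.  98.]
[276 223  12  17  53] [280.5 231.5] [599. -97.  98.]
```

View pics/p9.png

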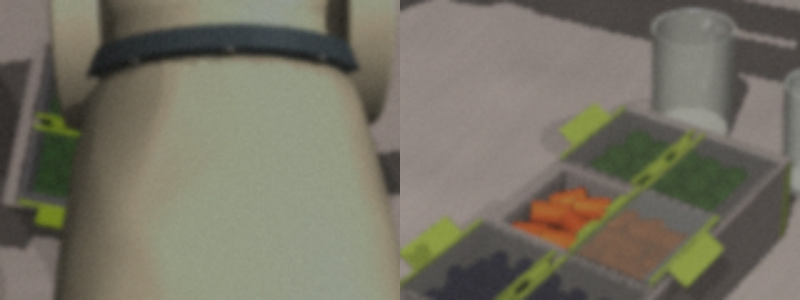

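The leaf lies flat. Its lip projects to (714,22) mm at z 98, against about (717,21) expected when flat, and the other lips haven't moved. I'm handing in.

```bash
python3 -c "
from rig import sign_off; print(sign_off())"
```

```text
the job is handed in; nothing more can be done
None
```

The carrot lid's front half was pushed over its hinge and lies flat on the rear half, other lids unmoved; handed in at about 12 s, no verdict was returned.

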